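Pack down the garage work light

TASK

The job under the work light is finished, so pack the light down. Turn its rotary switch back to OFF, so that it clicks into the OFF position with the nose of the knob pointing at the mast and does not go on past it; then push the mast fully down, the thin upper tube home first and the thick tube after it. Leave the light standing where it is and do not disturb the things around it.

Things in the scene. Friction and masses are not known exactly. Their poses are not given: they have to be found in the camera images.
- light: free-standing battery work light, about 5 kg, on rubber feet on the bench. Origin: centre of the base's underside. The base is a box 262 (x) by 152 (y) by 75 mm high including the switch plate; its x axis runs along its length from the switch to the mast. The switch axis is at x = -65 mm, y = 0, the mast axis at x = +65 mm, y = 0.
- switch_grip (a point): rotary switch on the low end of the base: a black knob with a straight upright grip bar 50 mm long, 14 mm wide, 26 mm tall, on a round skirt 52 mm in diameter. This point is on the turning axis (vertical), half-way up the bar, 96 mm above the bench; the skirt's top is 13 mm below it. Its x axis lies along the bar and points to the bar's nose (pointed end with a white line), z up.
- switch (a joint): angle of the switch in rad, growing clockwise seen from above. It has four click positions: -0.7 SPOT (mark: three dots), 0 OFF (mark: a bar; the nose points straight at the mast), 0.7 LOW (one dot), 1.4 HIGH (two dots). It starts at LOW or HIGH. Between positions a sprung detent resists with up to about 0.35 N m, then snaps the knob on into the next position: from a position it tips over about half-way to the next (at -0.35, 0.35 and 1.05). Friction 0.015 N m.
- lamp_top (a point): centre of the flat top of the lamp head, on the mast's axis; z up. The head is a grey box 44 (along the light's x) by 120 (along its y) by 48 mm high in a bracket on top of the thin tube. Pushed straight down here, the thin tube (friction 8 N, less the lamp's weight of about 3 N) goes down first, then the thick tube (friction 14 N); both stay where they are left. With both tubes home this point is 204 mm above the bench; fully pulled out it is 334 mm.
- thin_tube (a joint): how far the thin upper tube (20 mm in diameter), which carries the lamp head, has slid down into the thick tube, in m: 0 pulled right out, 0.065 fully home (the lamp head's foot rests on the thick tube's collar). It starts between 0 and 0.02.
- thick_tube (a joint): how far the thick middle tube (29 mm in diameter, black collar 38 mm in diameter and 12 mm high on top) has slid down into the fixed sleeve on the base, in m: 0 pulled right out, 0.065 fully home (its collar rests on the sleeve's collar, 130 mm above the bench). It starts between 0 and 0.02.
- filter_mid (a point): bystander: white spin-on oil filter standing on the bench beside the light, 72 mm in diameter, 92 mm high; this point is its centre.
- wrench_mid (a point): bystander: steel combination wrench lying flat beside the light, 207 mm long (along its x), up to 34 mm wide, 8 mm thick; this point is its centre.
- dish_mid (a point): bystander: round steel parts dish with bolts in it, 110 mm in diameter, 24 mm high; this point is its centre.
- vise: bystander: bench vise bolted to the bench, well to the robot's right; about 310 (x) by 160 (y) by 168 mm high. Origin: centre of its round base's underside.

How it is judged:
On the way, in this order (a step that is already met when the one before it is completed fails the run):
1. the switch has clicked into OFF (within 0.12 rad) and rests there (value of joint switch between -0.12 and 0.12 rad), for 0.3 s.
2. the thin tube is fully home (within 3 mm) while the thick tube still stands at least 20 mm out (value of joint thin_tube above 0.062 m and value of joint thick_tube below 0.045 m), for 0.05 s.
3. the thick tube is fully home too (within 3 mm) (value of joint thick_tube above 0.062 m), for 0.2 s.
At the end, for the whole second after the job is handed in: The switch rests at OFF (within 0.12 rad), both mast tubes are fully home (within 3 mm), and the light stands upright and still on the bench within 40 mm of where it stood (all of step 1 and value of joint each of thin_tube, thick_tube above 0.062 m and angle between light's own z axis and vertical below 0.05 rad and distance of light from where it was at the start of the episode below 0.04 m and linear speed of light below 0.02 m/s); the robot touches nothing.
It fails at once if the light is tipped by more than 0.2 rad (angle between light's own z axis and vertical above 0.2 rad).
It fails at once if the switch is forced past OFF into SPOT (value of joint switch below -0.4 rad).
It fails at once if a thing around the light is moved by more than 30 mm (distance of any of filter_mid, wrench_mid, dish_mid from where it was at the start of the episode above 0.03 m).
It also fails if it takes over 59 s, if anything falls off the work surface, if the arm or the gripper's body presses on something with over 40 N, if the wrist force passes 120 N, or if a joint passes its speed limit or range.

ROBOT

A 7-joint arm with a two-finger parallel gripper is mounted at the origin on the work surface. World frame = base frame: x ahead of the robot, y to its left, z up, the work surface at z = 0. Lengths are in m, angles in rad, forces in N, time in s.
With the tool pointing down it reaches from about 0.425 to 0.925 m from the base axis. Payload 6.8 kg.
Tool frame: the origin (TCP) lies on the mounting face of the last link; the fingertips stand 173 mm ahead of it and the grasp point (between the pads) lies 155 mm ahead of it (grip_point_offset is the distance from the TCP to the grasp point, in m); x points along the fingers, z is the direction in which the jaws open and shut, and the axes are right-handed (so a half turn about x gives the same grasp; the last joint's range is limited). The gripper opens to 85 mm and grips with 20 to 120 N. Pads are 22 mm wide; open, the fingers measure 114 mm over their backs; the gripper's body (76 mm by 85 mm) begins 54 mm behind the grasp point. The pads swing forward as they close: fully open they stand 13 mm farther back than shut.
Start: joints at [1.207, 0.477, 0.022, 1.555, -0.011, 1.109, -0.083], TCP at [0.171, -0.653, 0.405] pointing down, gripper open.
Joint ranges: [-2.96, 2.96], [-0.34, 2.1], [-1.41, 1.46], [0.24, 2.44], [-1.37, 4.51], [0.17, 1.92], [-2.96, 2.96]. Speed limits (rad/s): [2.39, 2.39, 3.14, 3.14, 3.14, 3.14, 3.14].

INTERFACE

Orientations are given as a rotation vector (axis times angle).
In Python, from bench import * gives the robot as it stands. The module is installed in compiled form; this text tells all that it offers.
- The arm moves only by the tool servo_tool, never from a script. Its argument "motion" is a list of rows, each a list of 5 numbers: the shift along the tool's x, y, z in m, then the turn about the tool's x in degrees, then the gripper command: -1 is fully open, 1 is shut, values between are in proportion. In form: [[dx, dy, dz, turn, fingers], ...]. A call has 1 to 8 rows; each row is the pose to reach, as a shift and turn from the pose measured when the call began, along the tool's axes at that moment; what a row does not reach only later rows make up. A row lasts 1/10 s, in which the tool goes at most 50 mm and 8.59 degrees, less where a joint would pass 70% of its speed; a pose out of reach is approached as far as the arm can. A call with a gripper value outside its range is refused whole. The fingers move at their own pace and stop on an object; "force" is the grip in N (left out, the last holds). Time passes only in rows, so rows that repeat a pose let the fingers close. It gives the time, the measured TCP pose, the force and the opening at its end, in the units of the state.
- get_obs(): the state, without advancing time (a new reading comes with each control period).
- grab_frame(name): name is "scene" or "top"; returns the picture (384x512x3 uint8, red, green, blue); there is no depth.
- camera_params(name): a dict with "mtx" (3x3 intrinsics, pixels), "world_to_cam" (4x4, takes a point from world to camera coordinates). Camera axes: x right, y down, z forward; pixel columns grow to the right and rows downward; lengths in m; the calibration is good to about 2 mm. A picture is of the moment at which its call begins. camera_params takes no time and is no camera call.
- hand_in(): hands the job in, once; it reports no verdict.
The state is a dict: "clock": time; "joints": joint angles; "qvel": joint speeds; "tau": joint torques, N m; "tcp_pos": TCP position; "orientation": TCP orientation; "contact_force": force on the tool from outside, world axes, zero at the start; "moment": the same for the moment, N m; "grip_width": finger opening in m.
Only numpy, scipy, OpenCV 4.12 (cv2) and the standard library are available. Lean on these libraries where they do the work, as an engineer would, in place of code of your own. Each camera call takes 0.05 s, during which the arm holds its last target. There are 200 camera calls.

## Working session

There is one attempt and no reset: what is moved stays moved. The work goes in short steps, Python scripts to look and compute and a tool call to move; the robot and the scene stay as the last step left them, time stands still between calls to the robot, and variables do not carry over. Pictures are saved under pics/ and viewed, about 8 in all and at most 12, crops included, and the job is handed in when it is done.

Besides the shell and the picture viewer there is one more tool, called after "Emit:" as a command line: name --pt "numbers of a row" for each row, then --argument value for the rest. servo_tool: Moves the arm, as the interface text tells. Its arguments: {"type":"object","properties":{"motion":{"type":"array","items":{"type":"array","items":{"type":"number"}}},"force":{"type":"number"}},"required":["motion"]}

```bash
mkdir -p pics
cat > h.py <<'E'
from bench import *
import numpy as np, cv2
from scipy.spatial.transform import Rotation as R
def ray(cam,u,v):
    p=camera_params(cam); K=np.array(p["mtx"]); T=np.array(p["world_to_cam"])
    d=T[:3,:3].T@np.linalg.solve(K,[u,v,1]); c=-T[:3,:3].T@T[:3,3]; return c,d
def onz(cam,u,v,z):
    c,d=ray(cam,u,v); return c+d*(z-c[2])/d[2]
def proj(cam,P):
    p=camera_params(cam); q=np.array(p["world_to_cam"])@np.r_[P,1]; q=np.array(p["mtx"])@q[:3]; return q[:2]/q[2]
def grab(cam,name):
    im=grab_frame(cam); cv2.imwrite(f"pics/{name}.png",cv2.cvtColor(im,cv2.COLOR_RGB2BGR)); return im
E
python3 - <<'E'
from h import *
o=get_obs(); print({k:np.round(v,3).tolist() for k,v in o.items()}); print(R.from_rotvec(o["orientation"]).as_matrix().round(3))
a=grab("scene","s0");b=grab("top","t0")
for c in("scene","top"):print(c,ray(c,256,192))
E
```

```text
{'clock': 0.0, 'joints': [1.207, 0.478, 0.022, 1.556, -0.011, 1.109, -0.083], 'qvel': [0.0, 0.001, 0.002, 0.002, -0.001, -0.001, 0.001], 'tau': [-0.001, -59.646, 1.608, -28.12, 0.012, 0.01, 0.0], 'tcp_pos': [0.171, -0.653, 0.404], 'orientation': [1.02, 1.321, -1.018], 'contact_force': [0.878, 0.306, -0.564], 'moment': [-0.005, 0.035, 0.007], 'grip_width': 0.086}
[[-0.001  0.967  0.253]
 [ 0.002  0.253 -0.967]
 [-1.    -0.    -0.002]]
scene (array([ 0.58862618, -0.52838269,  1.28411111]), array([-0.01573756,  0.33708141, -0.94143215]))
top (array([ 0.43817223, -0.15886192,  2.03358553]), array([ 5.14570999e-02, -7.65142716e-04, -9.98937340e-01]))
```

View pics/s0.png

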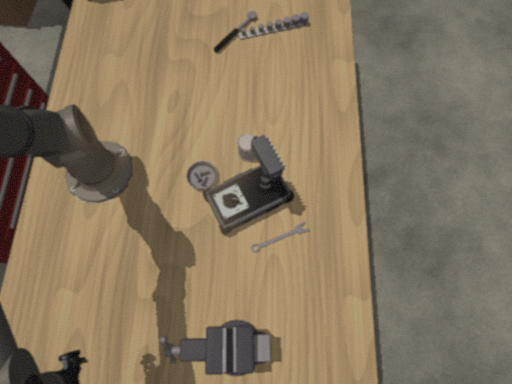

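View pics/t0.png

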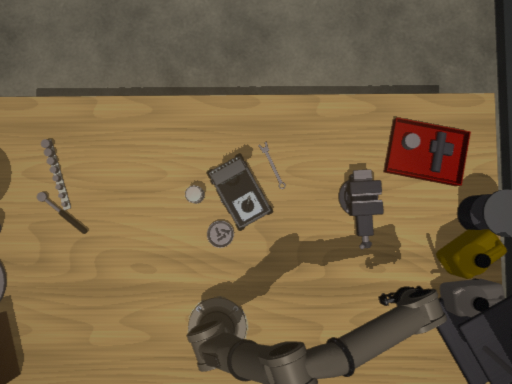

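The scene view has the light at about (250,195), with the white plate and knob near (233,201), the lamp head at (268,157) and the dish at (203,176). The filter is at (248,147), the wrench at (280,237) and the vise at (235,348). In the top view the knob is at about (248,206) and the lamp is near (233,172). I'll enlarge both.

Run:
```python
from h import *
a=cv2.imread("pics/s0.png")[125:245,190:310];b=cv2.imread("pics/t0.png")[145:235,195:285]
# show enlarged crops side by side
f=lambda x:cv2.resize(x,(400,400),interpolation=cv2.INTER_CUBIC)
cv2.imwrite("pics/c0.png",np.hstack([cv2.convertScaleAbs(f(a),alpha=1.6),cv2.convertScaleAbs(f(b),alpha=1.6)]))
```

```text
(no output)
```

View pics/c0.png

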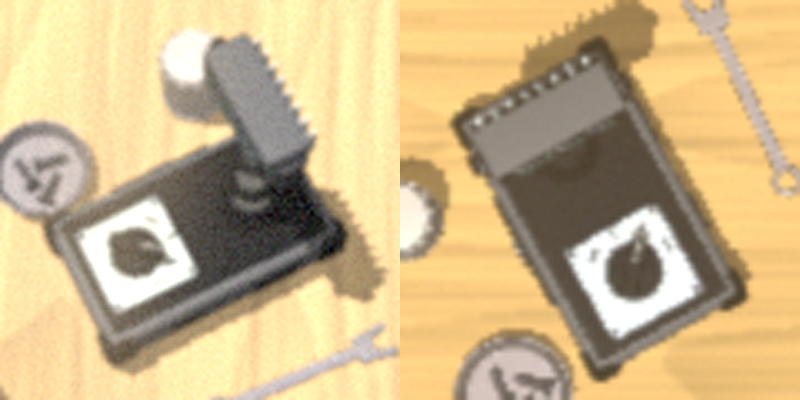

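Run:
```python
from h import *
for cam,f,x0,y0,x1,y1 in(("top","t0",225,185,270,225),("scene","s0",205,180,255,225)):
    im=cv2.imread(f"pics/{f}.png"); hsv=cv2.cvtColor(im,cv2.COLOR_BGR2HSV)
    m=((hsv[...,1]<45)&(hsv[...,2]>135)).astype(np.uint8); k=np.zeros_like(m);k[y0:y1,x0:x1]=m[y0:y1,x0:x1]
    cs,_=cv2.findContours(k,cv2.RETR_EXTERNAL,cv2.CHAIN_APPROX_NONE); c=max(cs,key=cv2.contourArea)
    b=cv2.boxPoints(cv2.minAreaRect(c)); P=np.array([onz(cam,*q,0.075) for q in b]); print(cam,b.round(1).tolist(),"\n",P[:,:2].round(4).tolist(),"centre",P.mean(0).round(4), "sides",[np.linalg.norm(P[i]-P[i-1]).round(4) for i in range(4)],"dirs",[np.degrees(np.arctan2(*(P[i]-P[i-1])[[1,0]])).round(1) for i in range(4)])
# head: top corners read in crop of top view
for u,v in((100,175),(225,108),(190,60),(60,125)):
    print("head",onz("top",195+u/4.444,145+v/4.444,0.32)[:2].round(4))
# base bottom corners: top
for u,v in((205,375),(340,295),(200,45),(60,120)): print("basecorner",onz("top",195+u/4.444,145+v/4.444,0.05)[:2].round(4))
a=cv2.imread("pics/s0.png")[180:225,205:255];b=cv2.imread("pics/t0.png")[185:225,228:268]
f=lambda x:cv2.resize(cv2.convertScaleAbs(x,alpha=2.2,beta=0),(400,400),interpolation=cv2.INTER_CUBIC)
cv2.imwrite("pics/c1.png",np.hstack([f(a),f(b)]))
```

```text
top [[231.6999969482422, 201.5], [251.5, 190.39999389648438], [262.29998779296875, 209.6999969482422], [242.60000610351562, 220.8000030517578]] 
 [[0.5021, -0.0642], [0.5456, -0.1424], [0.4691, -0.1849], [0.4258, -0.1068]] centre [ 0.4857 -0.1246  0.075 ] sides [np.float64(0.0874), np.float64(0.0895), np.float64(0.0875), np.float64(0.0893)] dirs [np.float64(29.2), np.float64(-60.9), np.float64(-151.0), np.float64(119.0)]
scene [[212.60000610351562, 195.1999969482422], [236.60000610351562, 183.1999969482422], [248.1999969482422, 206.39999389648438], [224.1999969482422, 218.39999389648438]] 
 [[0.4247, -0.1104], [0.5024, -0.0658], [0.5442, -0.1464], [0.4677, -0.1892]] centre [ 0.4847 -0.1279  0.075 ] sides [np.float64(0.0897), np.float64(0.0896), np.float64(0.0908), np.float64(0.0877)] dirs [np.float64(118.6), np.float64(29.9), np.float64(-62.6), np.float64(-150.8)]
head [ 0.5537 -0.0269]
head [ 0.6055 -0.1247]
head [ 0.6434 -0.0975]
head [0.593  0.0043]
basecorner [ 0.3916 -0.1002]
basecorner [ 0.4625 -0.2218]
basecorner [ 0.6894 -0.0969]
basecorner [0.622  0.0301]
```

View pics/c1.png

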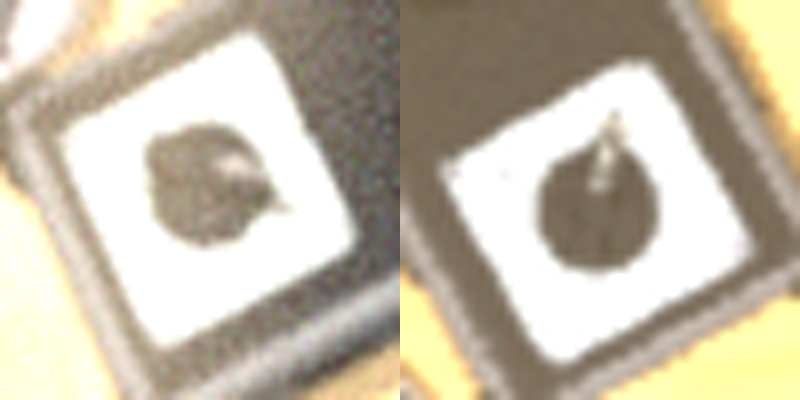

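The plate centre, and so the switch axis, is at about (0.485, -0.126), with the light's yaw at about 29.5°. The head quad centre at (0.599, -0.061) matches the predicted mast position of (0.598, -0.062). The white nose line points at a world yaw of about -10°, which is 40° clockwise of the mast, so the switch is at LOW. Moving above it now.

Emit:
servo_tool --pt "0 0.03 -0.03 2 0" --pt "0 0.062 -0.061 4 0" --pt "0 0.094 -0.092 6 0" --pt "0 0.126 -0.124 8 0" --pt "0 0.158 -0.155 10 0" --pt "0 0.19 -0.187 12 0" --pt "0 0.222 -0.218 14 0" --pt "0 0.254 -0.25 16 0"

```text
clock: 0.9
tcp_pos: [0.3537, -0.3449, 0.404]
orientation: [1.228, 1.199, -1.227]
contact_force: [1.3, -0.2, 0.4]
grip_width: 0.0426
```

```bash
cat >> h.py <<'E'
def need(P,jaw_yaw=None):
    o=get_obs(); M=R.from_rotvec(o["orientation"]).as_matrix(); d=M.T@(np.array(P)-o["tcp_pos"])
    yz=np.degrees(np.arctan2(M[1,2],M[0,2])); t=None if jaw_yaw is None else (yz-jaw_yaw+90)%180-90
    print("clk",round(float(o["clock"]),2),"tcp",np.round(o["tcp_pos"],4),"jawyaw",yz.round(1),"tilt",np.degrees(np.arccos(-M[2,0])).round(2),"F",np.round(o["contact_force"],1),"M",np.round(o["moment"],2),"w",round(float(o["grip_width"]),4)); print("shift",d.round(4),"turn",t); return o
E
python3 -c "
from h import *
need([.485,-.126,.40],-100.6)"
```

```text
clk 0.9 tcp [ 0.3537 -0.3449  0.404 ] jawyaw -91.4 tilt 0.1 F [ 1.3 -0.2  0.4] M [ 0.   -0.08 -0.01] w 0.0426
shift [ 0.0043  0.1258 -0.2222] turn 9.164086329171568
```

Emit:
servo_tool --pt "0 0.02 -0.035 2 0" --pt "0 0.042 -0.075 4 0" --pt "0 0.064 -0.113 6 0" --pt "0 0.086 -0.152 8 0" --pt "0.002 0.106 -0.188 9.2 0" --pt "0.004 0.126 -0.222 9.2 0" --pt "0.004 0.126 -0.222 9.2 0" --pt "0.004 0.126 -0.222 9.2 0"

```text
clock: 1.7
tcp_pos: [0.4853, -0.1255, 0.3999]
orientation: [1.343, 1.119, -1.344]
contact_force: [0.1, -0.5, -0.2]
grip_width: 0.0427
```

Run:
```python
from h import *
need([.485,-.126,.262],-100.6)
a=grab("scene","s1");b=grab("top","t1")
c=lambda x:cv2.resize(cv2.convertScaleAbs(cv2.cvtColor(x,cv2.COLOR_RGB2BGR),alpha=1.6),(400,400),interpolation=cv2.INTER_CUBIC)
cv2.imwrite("pics/c2.png",np.hstack([c(a[125:245,190:310]),c(b[145:235,195:285])]))
```

```text
clk 1.7 tcp [ 0.4853 -0.1255  0.3999] jawyaw -100.5 tilt 0.14 F [ 0.1 -0.5 -0.2] M [-0.07  0.01  0.  ] w 0.0427
shift [1.379e-01 1.000e-04 8.000e-04] turn 0.09684618720126537
```

View pics/c2.png

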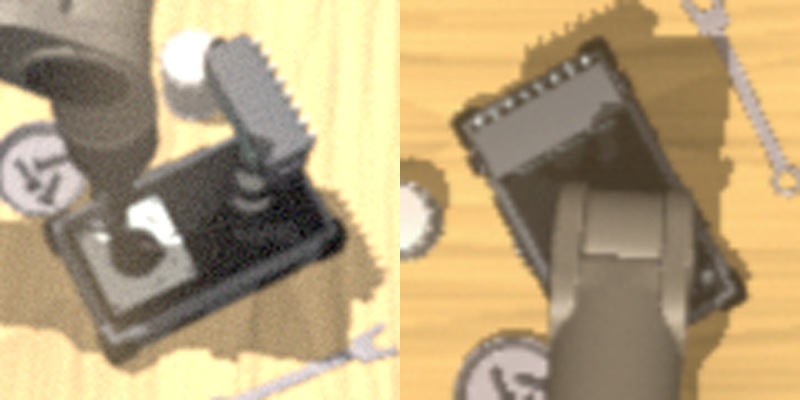

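The wrist hangs over the switch, with the knob at about (138,252) in the left crop and a clear gap to the lamp head. Going straight down, stopping a bit high first.

Emit:
servo_tool --pt "0.03 0 0.001 0 0" --pt "0.06 0 0.001 0 0" --pt "0.09 0 0.001 0 0" --pt "0.11 0 0.001 0 0" --pt "0.125 0 0.001 0 0" --pt "0.132 0 0.001 0 0" --pt "0.136 0 0.001 0 0" --pt "0.136 0 0.001 0 0"

```text
clock: 2.6
tcp_pos: [0.4841, -0.1287, 0.2641]
orientation: [1.346, 1.116, -1.348]
contact_force: [-0.0, 0.3, 0.2]
grip_width: 0.0429
```

```bash
python3 -c "
from h import *
need([.485,-.126,.262],-100.6)"
```

```text
clk 2.6 tcp [ 0.4841 -0.1287  0.2641] jawyaw -100.8 tilt 0.12 F [-0.   0.3  0.2] M [ 0.03 -0.   -0.05] w 0.0429
shift [ 0.0021  0.0004 -0.0028] turn -0.1829368596926173
```

Emit:
servo_tool --pt "0.002 0 -0.003 0 0.2" --pt "0.002 0 -0.003 0 0.5" --pt "0.002 0 -0.003 0 0.7" --pt "0.002 0 -0.003 0 1" --pt "0.002 0 -0.003 0 1" --pt "0.002 0 -0.003 0 1" --pt "0.002 0 -0.003 0 1" --force 45

```text
clock: 3.3
tcp_pos: [0.4849, -0.1253, 0.2628]
orientation: [1.347, 1.116, -1.346]
contact_force: [-1.1, 2.4, 6.0]
grip_width: 0.0131
```

```bash
python3 -c "
from h import *
need([.485,-.126,.262],-100.6)"
```

```text
clk 3.3 tcp [ 0.4849 -0.1253  0.2628] jawyaw -100.8 tilt 0.08 F [-1.1  2.4  6. ] M [0.47 0.32 0.07] w 0.0131
shift [0.0008 0.0002 0.0006] turn -0.16014008527476165
```

Fingers stopped at 13 mm, which fits the 14 mm bar. Turning counter-clockwise 40°.

Emit:
servo_tool --pt "0 0 0 -5 1" --pt "0 0 0 -10 1" --pt "0 0 0 -15 1" --pt "0 0 0 -20 1" --pt "0 0 0 -25 1" --pt "0 0 0 -30 1" --pt "0 0 0 -35 1" --pt "0 0 0 -39 1"

```text
clock: 4.1
tcp_pos: [0.4849, -0.1252, 0.2628]
orientation: [0.837, 1.405, -0.836]
contact_force: [-0.3, 1.4, 0.2]
grip_width: 0.013
```

```bash
python3 -c "
from h import *
need([.485,-.126,.262],-60.5)"
```

```text
clk 4.1 tcp [ 0.4849 -0.1252  0.2628] jawyaw -61.5 tilt 0.08 F [-0.3  1.4  0.2] M [ 0.21  0.01 -0.03] w 0.013
shift [ 0.0008 -0.0003  0.0008] turn -1.036530139801613
```

The moment is about zero, so the knob is sitting in the detent. Releasing and lifting.

Emit:
servo_tool --pt "0 0 0 -0.5 0.7" --pt "0 0 0 -0.5 0.3" --pt "0 0 0 -0.5 0" --pt "0 0 0 -0.5 0" --pt "-0.02 0 0 -0.5 0" --pt "-0.06 0 0 -0.5 0" --pt "-0.1 0 0 -0.5 0" --pt "-0.14 0 0 -0.5 0"

```text
clock: 4.9
tcp_pos: [0.4847, -0.1253, 0.4043]
orientation: [0.83, 1.408, -0.829]
contact_force: [1.3, -0.9, 0.2]
grip_width: 0.0431
```

Emit:
servo_tool --pt "-0.04 0 0 0 0.3" --pt "-0.08 -0.02 0.02 0 0.7" --pt "-0.115 -0.05 0.05 0 1" --pt "-0.13 -0.08 0.08 0 1" --pt "-0.13 -0.11 0.11 0 1" --pt "-0.13 -0.14 0.14 0 1" --pt "-0.13 -0.14 0.14 0 1"

```text
clock: 5.6
tcp_pos: [0.427, -0.3218, 0.5338]
orientation: [0.836, 1.405, -0.84]
contact_force: [0.2, 0.4, 0.1]
grip_width: 0.0001
```

Run:
```python
from h import *
need([.598,-.062,.53],-60.5)
a=grab("scene","s2");b=grab("top","t2")
c=lambda x:cv2.resize(cv2.convertScaleAbs(cv2.cvtColor(x,cv2.COLOR_RGB2BGR),alpha=1.8),(400,400),interpolation=cv2.INTER_CUBIC)
cv2.imwrite("pics/c3.png",np.hstack([c(a[125:245,190:310]),c(b[145:235,195:285])]))
```

```text
clk 5.6 tcp [ 0.427  -0.3218  0.5338] jawyaw -61.7 tilt 0.16 F [0.2 0.4 0.1] M [0.03 0.04 0.01] w 0.0001
shift [ 0.0031  0.2738 -0.1476] turn -1.1836329358390572
```

View pics/c3.png

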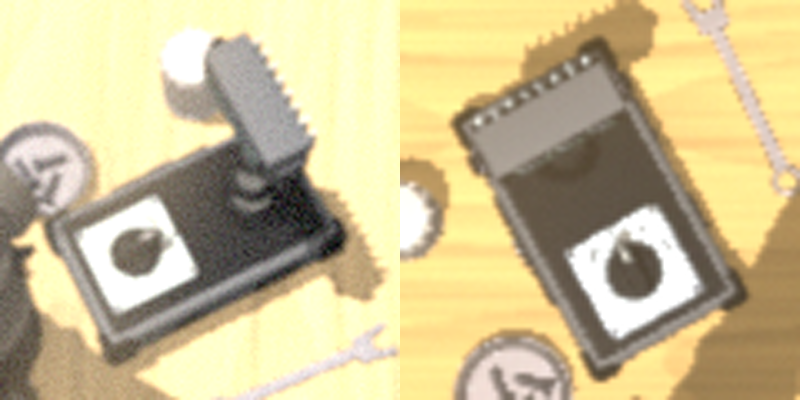

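The knob's white line has swung left and now runs towards the mast in both views, the nose being near (165,240) in the left crop and (622,240) in the right. The light has not moved. I'll check the nose angle numerically and get the height of the head.

Run:
```python
from h import *
def plate(n):
    im=cv2.imread(f"pics/{n}.png"); cam="top" if n[0]=="t" else "scene"
    x0,y0,x1,y1=(225,185,270,225) if n[0]=="t" else (205,180,255,225)
    hsv=cv2.cvtColor(im,cv2.COLOR_BGR2HSV); m=((hsv[...,1]<45)&(hsv[...,2]>135)).astype(np.uint8); k=np.zeros_like(m);k[y0:y1,x0:x1]=m[y0:y1,x0:x1]
    cs,_=cv2.findContours(k,cv2.RETR_EXTERNAL,cv2.CHAIN_APPROX_NONE); b=cv2.boxPoints(cv2.minAreaRect(max(cs,key=cv2.contourArea)))
    P=np.array([onz(cam,*q,.075) for q in b]); return P.mean(0)
c=np.array([.4852,-.126])
for n in("t0","t2","s0","s2"):
    cam="top" if n[0]=="t" else "scene"; g=cv2.imread(f"pics/{n}.png",0).astype(float)
    # knob top plane z=.109: rotate-sampling radial profile in world (bright line on black)
    prof=[]
    for a in range(-180,180,5):
        v=[]
        for r in np.arange(.008,.022,.002):
            u=proj(cam,[c[0]+r*np.cos(np.radians(a)),c[1]+r*np.sin(np.radians(a)),.109]); v.append(cv2.getRectSubPix(g.astype(np.float32),(1,1),(float(u[0]),float(u[1])))[0,0])
        prof.append((round(float(np.mean(v))),a))
    print(n,plate(n).round(4),sorted(prof)[::-1][:7], "jaw", )
# head top height by triangulating the 4 corners, assuming axis at mast: head top centre seen in scene
for z in(.30,.31,.32,.33):
    ex=np.array([np.cos(np.radians(29.5)),np.sin(np.radians(29.5))]);ey=np.array([-ex[1],ex[0]]);m=c+.13*ex
    print(z,[[((proj(cam,np.r_[m+a*.022*ex+b*.06*ey,z])-o)*s).round(0).tolist() for a,b in((-1,-1),(-1,1),(1,1),(1,-1))] for cam,o,s in(("scene",(190,125),3.333),("top",(195,145),4.444))])
```

```text
t0 [ 0.4857 -0.1246  0.075 ] [(77, -10), (74, -5), (72, -15), (70, 0), (67, 5), (66, -20), (61, 10)] jaw
t2 [ 0.4855 -0.1248  0.075 ] [(93, 30), (90, 35), (88, 25), (80, 40), (78, 20), (70, 45), (68, 15)] jaw
s0 [ 0.4847 -0.1279  0.075 ] [(127, 95), (126, 105), (126, 100), (126, 90), (125, 110), (124, 115), (124, 85)] jaw
s2 [ 0.4847 -0.1279  0.075 ] [(126, 100), (125, 105), (125, 95), (124, 110), (124, 90), (123, 115), (123, 85)] jaw
0.3 [[[266.0, 166.0], [199.0, 52.0], [244.0, 30.0], [312.0, 143.0]], [[226.0, 106.0], [94.0, 182.0], [67.0, 134.0], [198.0, 58.0]]]
0.31 [[[266.0, 162.0], [199.0, 46.0], [244.0, 25.0], [313.0, 139.0]], [[226.0, 105.0], [93.0, 181.0], [65.0, 133.0], [198.0, 57.0]]]
0.32 [[[267.0, 157.0], [198.0, 41.0], [244.0, 19.0], [314.0, 134.0]], [[225.0, 104.0], [92.0, 180.0], [64.0, 131.0], [198.0, 55.0]]]
0.33 [[[267.0, 152.0], [198.0, 35.0], [244.0, 13.0], [315.0, 129.0]], [[225.0, 103.0], [91.0, 179.0], [63.0, 130.0], [197.0, 54.0]]]
```

The nose is at 30°, straight at the mast, so OFF is confirmed. The head top is at about 0.305 m over (0.598, -0.062). Moving above it with the fingers shut.

Emit:
servo_tool --pt "0 0.04 -0.021 0 1" --pt "0 0.081 -0.043 0 1" --pt "0 0.122 -0.065 0 1" --pt "0 0.163 -0.087 0 1" --pt "0 0.204 -0.109 0 1" --pt "0 0.244 -0.131 0 1" --pt "0 0.274 -0.148 0 1" --pt "0 0.274 -0.148 0 1"

```text
clock: 6.5
tcp_pos: [0.5997, -0.0469, 0.5339]
orientation: [0.828, 1.413, -0.82]
contact_force: [-0.1, -0.1, -1.0]
grip_width: -0.0001
```

```bash
python3 -c "
from h import *
need([.598,-.062,.377],-60.5)"
```

```text
clk 6.5 tcp [ 0.5997 -0.0469  0.5339] jawyaw -60.6 tilt 0.36 F [-0.1 -0.1 -1. ] M [ 0.07 -0.    0.01] w -0.0001
shift [ 0.1568 -0.0093  0.0132] turn -0.07927053949566698
```

Emit:
servo_tool --pt "0 -0.009 0.013 0 1" --pt "0.02 -0.009 0.013 0 1" --pt "0.035 -0.009 0.013 0 1" --pt "0.035 -0.009 0.013 0 1"

```text
clock: 6.9
tcp_pos: [0.5972, -0.0638, 0.4963]
orientation: [0.827, 1.417, -0.824]
contact_force: [-1.1, -0.5, -0.1]
grip_width: -0.0001
```

```bash
python3 -c "
from h import *
need([.598,-.062,.377],-60.5)"
```

```text
clk 6.9 tcp [ 0.5972 -0.0638  0.4963] jawyaw -60.7 tilt 0.47 F [-1.1 -0.5 -0.1] M [-0.    0.02 -0.03] w -0.0001
shift [ 0.1193  0.0019 -0.0003] turn -0.1673502041854391
```

Emit:
servo_tool --pt "0.008 0.001 0 0 1" --pt "0.015 0.001 0 0 1" --pt "0.022 0.001 0 0 1" --pt "0.029 0.001 0 0 1" --pt "0.036 0.001 0 0 1" --pt "0.043 0.001 0 0 1" --pt "0.05 0.001 0 0 1" --pt "0.057 0.001 0 0 1"

```text
clock: 7.7
tcp_pos: [0.5978, -0.0636, 0.4399]
orientation: [0.827, 1.415, -0.824]
contact_force: [-1.8, -0.8, 5.4]
grip_width: -0.0002
```

```bash
python3 -c "
from h import *
need([.598,-.062,.377],-60.5)"
```

```text
clk 7.7 tcp [ 0.5978 -0.0636  0.4399] jawyaw -60.7 tilt 0.37 F [-1.8 -0.8  5.4] M [-0.46  0.44  0.03] w -0.0002
shift [ 0.0629  0.0011 -0.0009] turn -0.2090955631398117
```

Contact at about 5 N, so the thin tube is sliding. Carrying on down.

Emit:
servo_tool --pt "0.006 0.001 -0.001 0 1" --pt "0.012 0.001 -0.001 0 1" --pt "0.018 0.001 -0.001 0 1" --pt "0.024 0.001 -0.001 0 1" --pt "0.03 0.001 -0.001 0 1" --pt "0.036 0.001 -0.001 0 1" --pt "0.042 0.001 -0.001 0 1" --pt "0.048 0.001 -0.001 0 1"

```text
clock: 8.5
tcp_pos: [0.5979, -0.0631, 0.3932]
orientation: [0.827, 1.413, -0.826]
contact_force: [-4.6, -2.8, 11.3]
grip_width: 0.0002
```

Emit:
servo_tool --pt "0.004 0 0 0 1" --pt "0.008 0 0 0 1" --pt "0.011 0 0 0 1" --pt "0.013 0 0 0 1" --pt "0.015 0 0 0 1" --pt "0.015 0 0 0 1"

```text
clock: 9.1
tcp_pos: [0.5978, -0.0631, 0.3792]
orientation: [0.826, 1.412, -0.827]
contact_force: [-2.8, -0.6, 7.2]
grip_width: -0.0
```

```bash
python3 -c "
from h import *
need([.598,-.062,.377],-60.5)"
```

```text
clk 9.1 tcp [ 0.5978 -0.0631  0.3792] jawyaw -60.8 tilt 0.22 F [-2.8 -0.6  7.2] M [-0.12  0.73  0.02] w -0.0
shift [ 0.0022  0.0008 -0.0009] turn -0.289759543938402
```

Emit:
servo_tool --pt "0.002 0 0 0 1" --pt "0.003 0 0 0 1" --pt "0.004 0 0 0 1" --pt "0.004 0 0 0 1"

```text
clock: 9.5
tcp_pos: [0.5977, -0.063, 0.3773]
orientation: [0.826, 1.411, -0.827]
contact_force: [-6.5, 0.4, 14.2]
grip_width: -0.0003
```

Emit:
servo_tool --pt "0.003 0 0 0 1" --pt "0.005 0 0 0 1" --pt "0.006 0 0 0 1" --pt "0.006 0 0 0 1"

```text
clock: 9.9
tcp_pos: [0.5977, -0.0626, 0.377]
orientation: [0.826, 1.408, -0.827]
contact_force: [-16.4, -0.3, 37.6]
grip_width: 0.0
```

Hard stop: 38 N at TCP 0.377, so the tip is at 0.204 m, exactly the home height. Lifting off and backing away.

Emit:
servo_tool --pt "-0.01 0 0 0 1" --pt "-0.03 0 0 0 1" --pt "-0.07 0 0 0 1" --pt "-0.11 0 0 0 1" --pt "-0.13 -0.03 0.02 0 1" --pt "-0.13 -0.07 0.04 0 1" --pt "-0.13 -0.11 0.06 0 1" --pt "-0.13 -0.15 0.08 0 1"

```text
clock: 10.7
tcp_pos: [0.5047, -0.2067, 0.5074]
orientation: [0.825, 1.407, -0.827]
contact_force: [0.5, -0.5, 0.3]
grip_width: 0.0
```

Emit:
servo_tool --pt "0 -0.04 0.02 0 1" --pt "0 -0.08 0.04 0 1" --pt "0 -0.12 0.06 0 1" --pt "0 -0.12 0.08 0 1" --pt "0 -0.12 0.1 0 1" --pt "0 -0.12 0.1 0 1" --pt "0 -0.12 0.1 0 1"

```text
clock: 11.4
tcp_pos: [0.4488, -0.3522, 0.5072]
orientation: [0.826, 1.408, -0.826]
contact_force: [-0.4, 0.9, -0.5]
grip_width: 0.0003
```

Run:
```python
from h import *
need([.598,-.062,.53],-60.5)
a=grab("scene","s3");b=grab("top","t3")
c=lambda x:cv2.resize(cv2.convertScaleAbs(cv2.cvtColor(x,cv2.COLOR_RGB2BGR),alpha=1.8),(400,400),interpolation=cv2.INTER_CUBIC)
cv2.imwrite("pics/c4.png",np.hstack([c(a[125:245,190:310]),c(b[145:235,195:285])]))
z=.204;k=np.array([.4852,-.126]);ex=np.array([np.cos(np.radians(29.5)),np.sin(np.radians(29.5))]);ey=np.array([-ex[1],ex[0]]);m=k+.13*ex
print([((proj("scene",np.r_[m+p*.022*ex+q*.06*ey,z])-(190,125))*3.333).round(0).tolist() for p,q in((-1,-1),(-1,1),(1,1),(1,-1))])
g=cv2.imread("pics/t3.png",0).astype(np.float32)
print(sorted([(round(float(np.mean([cv2.getRectSubPix(g,(1,1),tuple(map(float,proj("top",[k[0]+r*np.cos(np.radians(t)),k[1]+r*np.sin(np.radians(t)),.109]))))[0,0] for r in np.arange(.008,.022,.002)]))),t) for t in range(-180,180,5)])[::-1][:4])
```

```text
clk 11.4 tcp [ 0.4488 -0.3522  0.5072] jawyaw -60.8 tilt 0.03 F [-0.4  0.9 -0.5] M [ 0.05  0.02 -0.07] w 0.0003
shift [-0.023   0.2718 -0.1804] turn -0.2854848547968061
[[263.0, 207.0], [201.0, 100.0], [243.0, 80.0], [306.0, 185.0]]
[(93, 30), (90, 35), (88, 25), (80, 40)]
```

View pics/c4.png

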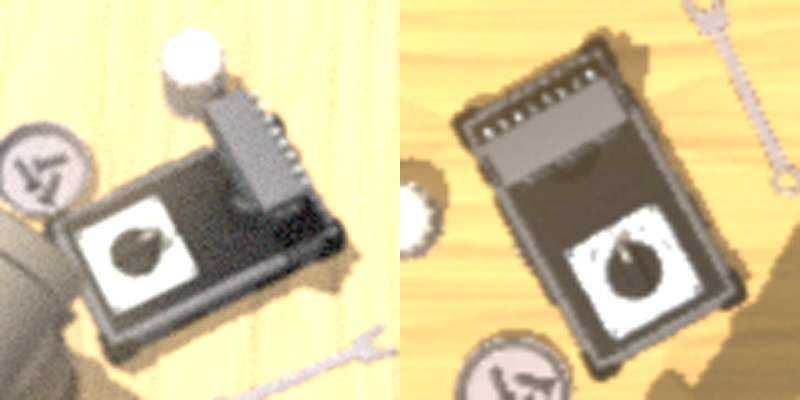

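The head's top corners, at about (262,207), (208,100), (243,90) and (305,190), match the prediction for 0.204 m to within a few pixels. The knob nose is still at 30°, and the light, dish, filter and wrench have not moved. Handing in.

```bash
python3 -c "
from bench import *
print(hand_in())"
```

```text
the job is handed in; nothing more can be done
None
```

The work light is packed down and the job is handed in, at about 11.5 s on the robot's clock; the interface gives no verdict.

- **Switch:** I gripped the knob at LOW, turned it about 40° counter-clockwise to OFF and let go. Both the check after release and the last picture show the nose at about 30° world yaw, against a mast direction of 29.5°.
- **Mast:** I pushed it down with closed fingers until it hit a hard stop at 38 N. The fingertips were then at 0.204 m, which is the height given for both tubes home. In the last picture the head's corners match that height to within a few pixels.
- **Order of the tubes:** I did not see the thin tube reach home before the thick one. I relied on the stated friction for that. The push force was about 5 N early on and about 11 N later, which fits that order.
- **Surroundings:** the light, dish, filter and wrench look unmoved in the pictures, and the arm is clear with almost no contact force.

No check failed. The one disagreement was a 15 mm position error right after the fast move to above the lamp. I corrected it before pushing.

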